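Shim the rocking measuring stand

ROBOT

A 6-joint arm with a two-finger parallel gripper is mounted at the origin on the work surface. World frame = base frame: x ahead of the robot, y to its left, z up, the work surface at z = 0. Lengths are in m, angles in rad, forces in N, time in s.
With the tool pointing down it reaches from about 0.225 to 0.875 m from the base axis. Payload 3.4 kg.
Tool frame: the origin (TCP) lies at the very end of the fingers, on their centre line; the grasp point (between the pads) lies 19 mm behind it (manip.grasp_offset is the distance from the TCP to the grasp point, in m); x points along the fingers, y is the direction in which the jaws open and shut, and the axes are right-handed (so a half turn about x gives the same grasp; the last joint's range is limited). The gripper opens to 85 mm and grips with 20 to 120 N. Pads are 22 mm wide; open, the fingers measure 114 mm over their backs; the gripper's body (76 mm by 85 mm) begins 54 mm behind the grasp point. The pads swing forward as they close: fully open they stand 13 mm farther back than shut.
Start: joints at [1.104, 0.276, 1.505, -0, 1.361, -0.121], TCP at [0.195, 0.541, 0.231] pointing down, gripper open.
Joint ranges: [-2.89, 2.89], [-0.75, 2.08], [0.22, 2.7], [-1.18, 4.32], [0.11, 2.71], [-2.7, 2.7]. Speed limits (rad/s): [2.57, 2.57, 3.14, 3.14, 3.14, 3.14].

INTERFACE

Orientations are given as a unit quaternion [w, x, y, z].
In Python, from rig import manip gives the robot as it stands.
- The arm moves only by the tool step_arm, never from a script. Its argument "increments" is a list of rows, each an object with "grip": the opening, from 0 (shut) to 1 (fully open); "delta_pos": the shift along the world's x, y, z in m, a list of three; "twist": the turn about the world's z in degrees. A call has 1 to 10 rows; each row shifts and turns the commanded pose from where the row before left it; what a row does not reach is not made up. A row lasts 1/12 s, in which the tool goes at most 41.7 mm and 7.16 degrees, less where a joint would pass 70% of its speed; a pose out of reach is approached as far as the arm can. A call with a gripper value outside its range is refused whole. The fingers move at their own pace and stop on an object; "force" is the grip in N (left out, the last holds). Time passes only in rows, so rows that do not move let the fingers close. It gives the time, the measured TCP pose, the force and the opening at its end, in the units of the state.
- manip.get_state(): the state, without advancing time (a new reading comes with each control period).
- manip.get_image(name): name is "side" or "top"; returns a dict with "img" (480x640x3 uint8, red, green, blue), "fx", "fy", "cx", "cy" (pixels), "D" ([k1, k2, p1, p2, k3] as OpenCV has them; the pictures are not rectified), "rvec" (rotation vector, rad) and "tvec" (3), from world to camera coordinates, as OpenCV has them. Camera axes: x right, y down, z forward; pixel columns grow to the right and rows downward; lengths in m; the calibration is good to about 2 mm. A picture is of the moment at which its call begins. There is no depth.
- manip.sign_off(): hands the job in, once; it reports no verdict.
The state is a dict: "clock": time; "qpos": joint angles; "qd": joint speeds; "effort": joint torques, N m; "position": TCP position; "ee_rot": TCP orientation; "contact_force": force on the tool from outside, world axes, zero at the start; "moment": the same for the moment, N m; "width": finger opening in m.
Only numpy, scipy, OpenCV 4.12 (cv2) and the standard library are available. Lean on these libraries where they do the work, as an engineer would, in place of code of your own. Each camera call takes 0.05 s, during which the arm holds its last target. There are 200 camera calls.

TASK

The measuring stand rocks because its foot on the robot's near right, under the yellow dot, is too short. Slide the orange wedge along the table, thin end first, under that foot until it is snug and the stand no longer rocks: only push it, never pick it up, and do not lift or shove the stand or disturb the things around. Then press down firmly on the yellow dot to prove that the base stays level, and finish while still holding that press.

Things in the scene. Friction and masses are not known exactly. Their poses are not given: they have to be found in the camera images.
- stand: Measuring stand, 3.2 kg: dark granite plate 240 (x) x 200 (y) mm, underside 16 mm and top 38 mm above the table; 28 mm feet at x = +-98, y = +-78 mm; column with dial gauge, 228 mm high, at x = +75, y = +55. Origin: on the table under the plate's centre, z up. It stands level on three feet; the one at x = -98, y = -78 hangs free, so pressing there tips it. Level: within 0.012 rad.
- foot_bottom (a point): Centre of the underside of the short foot (28 mm diameter), 6 to 10 mm above the table (differs each time), fixed in the stand. The wedge goes under it along the stand's +y. About 3 N down on this corner tips the stand by 0.05 to 0.08 rad until the foot lands.
- press_spot (a point): Yellow dot of 26 mm diameter on top of the granite plate, right above the short foot, 38 mm above the table; centre of the dot, 22 mm in from the plate's two edges.
- wedge: Orange wedge, 50 g, lying flat: 100 mm long (x), 60 mm wide (y); thickness falls evenly from 15 mm at the upright back face (x = -50) to 1.6 mm at the tip (x = +50). Origin: centre of its underside. Starts 25 to 70 mm short of the short foot, roughly pointing at it. Slides with under 1 N; the push rises to 4 N or more when it is snug under the foot; harder pushing lifts the stand.
- tape: Bystander: roll of tan tape lying flat, 96 mm across, 48 mm high; origin at the centre of its underside.
- hygrometer: Bystander: white desk hygrometer standing upright, 26 x 70 x 75 mm high; origin at the centre of its underside.
- bracket: Bystander: blue printed L bracket, 70 x 30 mm, 46 mm high; origin at the centre of its underside.
- screwdriver: Bystander: screwdriver lying on the table, 160 mm long.
- cup: Bystander: red cup, 70 mm across, 60 mm high; origin at the centre of its underside.
Not all that is in view belongs to the job. There is more than one size of the wedge; the one meant has the size given above.

How it is judged:
By the outcome, as a careful person would: the job done as asked, in the order asked, and still so for the second after the job is handed in, while the arm keeps its last pose, push and grip.
It also fails if it takes over 51 s, if anything falls off the work surface, if the arm or the gripper's body presses on something with over 40 N, if the wrist force passes 120 N, or if a joint passes its speed limit or range.

## Working session

There is one attempt and no reset: what is moved stays moved. The work goes in short steps, Python scripts to look and compute and a tool call to move; the robot and the scene stay as the last step left them, time stands still between calls to the robot, and variables do not carry over. Pictures are saved under pics/ and viewed, about 8 in all and at most 12, crops included, and the job is handed in when it is done.

Besides the shell and the picture viewer there is one more tool, called after "Call:" as name(argument=value, ...), one argument or row to a line, values as JSON. step_arm: Moves the arm, as the interface text tells. Its arguments: {"type":"object","properties":{"increments":{"type":"array"},"force":{"type":"number"}},"required":["increments"]}

```bash
mkdir -p pics; cat > h.py <<'E'
import numpy as np, cv2
from rig import manip
def cam(n):
    c=manip.get_image(n); c['K']=np.array([[c['fx'],0,c['cx']],[0,c['fy'],c['cy']],[0,0,1.]]); c['D']=np.array(c['D'],float)
    c['R']=cv2.Rodrigues(np.array(c['rvec'],float))[0]; c['t']=np.array(c['tvec'],float).ravel(); return c
def ray(c,uv,z):
    p=cv2.undistortPoints(np.array(uv,float).reshape(-1,1,2),c['K'],c['D']).reshape(-1,2)
    d=np.c_[p,np.ones(len(p))]@c['R']; o=-c['R'].T@c['t']
    return o+d*((z-o[2])/d[:,2])[:,None]
def proj(c,P): return cv2.projectPoints(np.array(P,float).reshape(-1,3),c['R'],c['t'],c['K'],c['D'])[0].reshape(-1,2)
def save(c,f,box=None,s=1):
    i=c['img'][...,::-1]
    if box: i=i[box[1]:box[3],box[0]:box[2]]
    cv2.imwrite(f,cv2.resize(i,None,fx=s,fy=s,interpolation=cv2.INTER_CUBIC))
def blobs(c,lo,hi,amin=40):
    m=cv2.inRange(cv2.cvtColor(c['img'],cv2.COLOR_RGB2HSV),lo,hi)
    return [k for k in cv2.findContours(m,cv2.RETR_EXTERNAL,cv2.CHAIN_APPROX_NONE)[0] if cv2.contourArea(k)>amin]
E
python3 - <<'E'
from h import *
for n in('top','side'):
    c=cam(n); save(c,f'pics/{n}0.png'); print(n,(-c['R'].T@c['t']).round(3),c['fx'])
    for nm,lo,hi,z in(('or',(5,120,80),(18,255,255),0),('ye',(22,120,100),(35,255,255),.038)):
        for k in blobs(c,lo,hi):
            r=cv2.minAreaRect(k); m=cv2.moments(k); ce=(m['m10']/m['m00'],m['m01']/m['m00'])
            print(nm,np.round(ce,1),cv2.contourArea(k),ray(c,[ce],z).round(4), ray(c,cv2.boxPoints(r),z)[:,:2].round(3).tolist())
s=manip.get_state();print(s)
E
```

```text
top [0.427 0.    1.342] 567.8810880213911
or [338.5 295.2] 2148.0 [[ 0.3727 -0.0649  0.    ]] [[0.394, 0.017], [0.436, -0.121], [0.352, -0.147], [0.31, -0.009]]
or [332.9 223.6] 1017.0 [[ 0.5426 -0.0561  0.    ]] [[0.521, -0.002], [0.581, -0.012], [0.565, -0.111], [0.504, -0.1]]
or [391.3 174.3] 2026.0 [[ 0.6579 -0.2     0.    ]] [[0.728, -0.151], [0.736, -0.241], [0.591, -0.25], [0.583, -0.162]]
side [ 0.442 -0.897  0.667] 475.6654406831663
or [403.  313.7] 1961.0 [[ 0.6579 -0.1861  0.    ]] [[0.587, -0.136], [0.755, -0.122], [0.732, -0.232], [0.578, -0.242]]
or [340.9 274.5] 692.5 [[ 0.541 -0.054  0.   ]] [[0.503, -0.096], [0.516, 0.005], [0.58, -0.007], [0.563, -0.107]]
or [265.9 275.7] 1803.5 [[ 0.372  -0.0548  0.    ]] [[0.305, 0.019], [0.393, 0.07], [0.434, -0.118], [0.355, -0.157]]
or [53.1 33.3] 155.5 [[-1.2363  2.6735  0.    ]] [[-1.361, 2.832], [-1.179, 2.826], [-1.007, 2.386], [-1.17, 2.391]]
{'clock': 0.1, 'qpos': array([ 1.10401003e+00,  2.76524844e-01,  1.50602321e+00, -3.53933766e-05,
        1.36071720e+00, -1.21001150e-01]), 'qd': array([-6.42427054e-04, -6.84551085e-04, -2.24543235e-03,  5.67589977e-04,
        6.30555932e-04, -1.77321766e-06]), 'effort': array([ 2.80605884e-03, -4.17700982e+01, -2.46404189e+01,  1.07441231e-04,
        5.83664747e-03, -1.61530147e-05]), 'position': array([0.19468471, 0.54052098, 0.23052352]), 'ee_rot': array([ 0.69640533,  0.12107319,  0.69672452, -0.12221228]), 'contact_force': array([-0.06512554, -0.28859307, -0.04950757]), 'moment': array([ 0.01184354, -0.0006957 ,  0.04893912]), 'width': 0.08553442639171652}
```

View pics/top0.png

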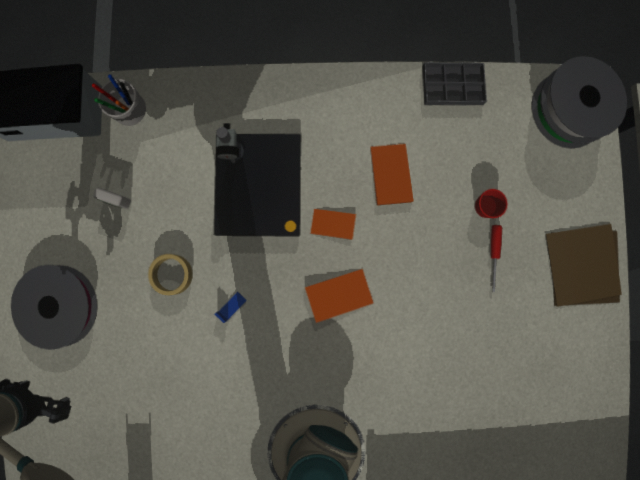

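View pics/side0.png

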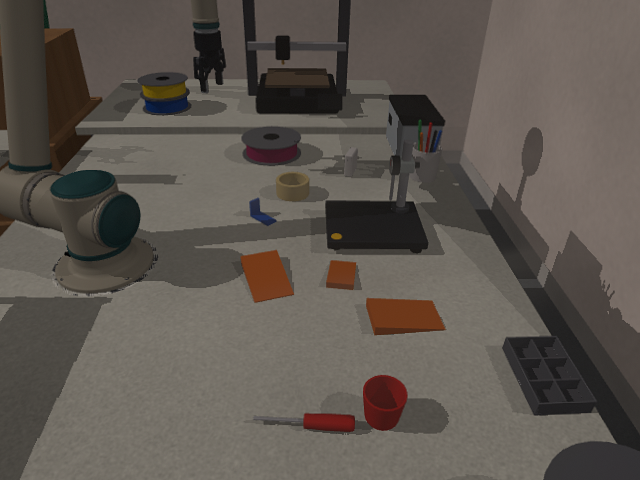

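The top view has three orange candidates:
- (338,295) measures about 145x88 mm.
- (391,174) measures about 145x90 mm.
- (333,224) measures about 100x61 mm and points at the dotted corner, so it fits.

The yellow dot is at (290,227). Next I'll measure the plate and this wedge accurately and confirm with a crop.

```bash
python3 - <<'E'
from h import *
for n in('top','side'):
    c=cam(n); save(c,f'pics/{n}1.png',(270,190,400,300) if n=='top' else (290,190,450,310),5)
    for k in blobs(c,(16,130,120),(30,255,255),15):
        m=cv2.moments(k); ce=(m['m10']/m['m00'],m['m01']/m['m00'])
        print(n,'dot',np.round(ce,1),cv2.contourArea(k),ray(c,[ce],.038).round(4))
    for k in blobs(c,(3,150,80),(15,255,255),300):
        m=cv2.moments(k); ce=(m['m10']/m['m00'],m['m01']/m['m00'])
        if abs(ce[0]-335)<15 and 200<ce[1]<290:
            e=cv2.approxPolyDP(k,4,True).reshape(-1,2); print('wedge px',e.tolist()); 
            for z in(0,.0016,.015): print(z,ray(c,e,z)[:,:2].round(4).tolist())
    if n=='top':
        m=cv2.inRange(c['img'],(0,0,0),(45,45,45)); m[:,:205]=0;m[:,310:]=0;m[:125]=0;m[245:]=0
        m=cv2.morphologyEx(m,cv2.MORPH_OPEN,np.ones((15,15)))
        k=max(cv2.findContours(m,0,1)[0],key=cv2.contourArea); r=cv2.minAreaRect(k)
        print('plate',r,ray(c,cv2.boxPoints(r),.038)[:,:2].round(4).tolist())
        P=ray(c,k.reshape(-1,2),.038)[:,:2]; rr=cv2.minAreaRect(P.astype(np.float32)); print(rr)
E
```

```text
top dot [290.2 225.6] 66.0 [[0.537 0.044 0.038]]
wedge px [[314, 209], [312, 233], [351, 238], [354, 214]]
0 [[0.5784, -0.0123], [0.5214, -0.0061], [0.5072, -0.0982], [0.5642, -0.1071]]
0.0016 [[0.5782, -0.0123], [0.5213, -0.0061], [0.5071, -0.0981], [0.564, -0.107]]
0.015 [[0.5767, -0.0121], [0.5203, -0.006], [0.5063, -0.0971], [0.5626, -0.1059]]
plate ((257.0, 184.49996948242188), (83.99998474121094, 100.99998474121094), 0.0) [[0.5198, 0.2183], [0.7579, 0.2163], [0.7519, 0.0187], [0.5148, 0.0241]]
((0.6361015439033508, 0.119247667491436), (0.19592775404453278, 0.23783984780311584), 88.65005493164062)
side dot [336.  235.9] 31.0 [[0.5358 0.0469 0.038 ]]
wedge px [[331, 261], [327, 286], [353, 284], [355, 263]]
0 [[0.5219, -0.0024], [0.5072, -0.0938], [0.565, -0.0882], [0.5777, -0.0113]]
0.0016 [[0.5217, -0.0045], [0.5071, -0.0957], [0.5647, -0.0901], [0.5774, -0.0135]]
0.015 [[0.5201, -0.0225], [0.5057, -0.1118], [0.5623, -0.1064], [0.5746, -0.0313]]
```

View pics/side1.png

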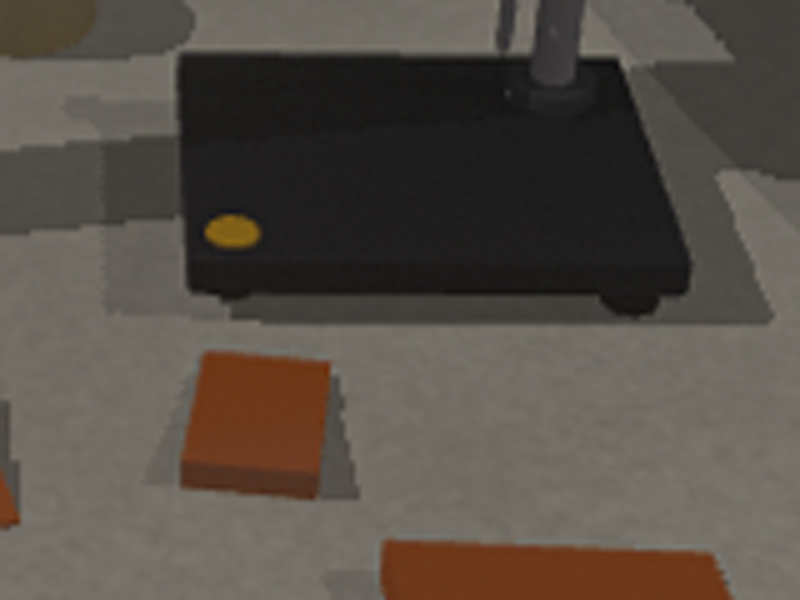

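The crop shows the wedge's thick face toward the camera (−y) and its thin end toward the stand. The foot is at about (0.537, 0.044) and the stand is yawed about −1°. The wedge is about 9° off, and pushing with a flat finger front will straighten it. Now I'll move behind it.

Call:
step_arm(
  increments=[
    {"grip":0,"delta_pos":[0.017,-0.0345,0],"twist":-3.55},
    {"grip":0,"delta_pos":[0.017,-0.0345,0],"twist":-3.55},
    {"grip":0,"delta_pos":[0.017,-0.0345,0],"twist":-3.55},
    {"grip":0,"delta_pos":[0.017,-0.0345,0],"twist":-3.55},
    {"grip":0,"delta_pos":[0.017,-0.0345,0],"twist":-3.55},
    {"grip":0,"delta_pos":[0.017,-0.0345,0],"twist":-3.55},
    {"grip":0,"delta_pos":[0.017,-0.0345,0],"twist":-3.55},
    {"grip":0,"delta_pos":[0.017,-0.0345,0],"twist":-3.55},
    {"grip":0,"delta_pos":[0.017,-0.0345,0],"twist":-3.55},
    {"grip":0,"delta_pos":[0.017,-0.0345,0],"twist":-3.55},
  ],
)

```text
clock: 1.03
position: [0.3651, 0.1943, 0.2314]
ee_rot: [0.626, 0.329, 0.626, -0.329]
contact_force: [0.7, -0.8, -0.2]
width: 0.0002
```

Call:
step_arm(
  increments=[
    {"grip":0,"delta_pos":[0.017,-0.0345,0],"twist":-3.55},
    {"grip":0,"delta_pos":[0.017,-0.0345,0],"twist":-3.55},
    {"grip":0,"delta_pos":[0.017,-0.0345,0],"twist":-3.55},
    {"grip":0,"delta_pos":[0.017,-0.0345,0],"twist":-3.55},
    {"grip":0,"delta_pos":[0.017,-0.0345,0],"twist":-3.55},
    {"grip":0,"delta_pos":[0.017,-0.0345,0],"twist":-3.55},
    {"grip":0,"delta_pos":[0.017,-0.0345,0],"twist":-3.55},
    {"grip":0,"delta_pos":[0.017,-0.0345,0],"twist":-3.55},
    {"grip":0,"delta_pos":[0.017,-0.0345,0],"twist":-3.55},
    {"grip":0,"delta_pos":[0.017,-0.0345,0],"twist":-3.55},
    {"grip":0,"delta_pos":[0,0,0],"twist":0},
  ],
)

```text
schema error: expected 1 to 10 rows
```

Call:
step_arm(
  increments=[
    {"grip":0,"delta_pos":[0.017,-0.0345,0],"twist":-3.55},
    {"grip":0,"delta_pos":[0.017,-0.0345,0],"twist":-3.55},
    {"grip":0,"delta_pos":[0.017,-0.0345,0],"twist":-3.55},
    {"grip":0,"delta_pos":[0.017,-0.0345,0],"twist":-3.55},
    {"grip":0,"delta_pos":[0.017,-0.0345,0],"twist":-3.55},
    {"grip":0,"delta_pos":[0.017,-0.0345,0],"twist":-3.55},
    {"grip":0,"delta_pos":[0.017,-0.0345,0],"twist":-3.55},
    {"grip":0,"delta_pos":[0.017,-0.0345,0],"twist":-3.55},
    {"grip":0,"delta_pos":[0.017,-0.0345,0],"twist":-3.55},
    {"grip":0,"delta_pos":[0.017,-0.0345,0],"twist":-3.55},
  ],
)

```text
clock: 1.87
position: [0.5353, -0.1509, 0.2311]
ee_rot: [0.495, 0.504, 0.496, -0.504]
contact_force: [0.7, 0.5, 0.8]
width: -0.0002
```

Call:
step_arm(
  increments=[
    {"grip":0,"delta_pos":[0,0,-0.04],"twist":0},
    {"grip":0,"delta_pos":[0,0,-0.04],"twist":0},
    {"grip":0,"delta_pos":[0,0,-0.04],"twist":0},
    {"grip":0,"delta_pos":[0,0,-0.03],"twist":0},
    {"grip":0,"delta_pos":[0,0,-0.02],"twist":0},
    {"grip":0,"delta_pos":[0,0,0],"twist":0},
    {"grip":0,"delta_pos":[0,0,0],"twist":0},
  ],
)

```text
clock: 2.45
position: [0.5343, -0.1488, 0.0605]
ee_rot: [-0.496, -0.503, -0.497, 0.504]
contact_force: [0.4, -0.3, -0.6]
width: -0.0
```

Call:
step_arm(
  increments=[
    {"grip":0,"delta_pos":[0,0,-0.03],"twist":0},
    {"grip":0,"delta_pos":[0,0,-0.015],"twist":0},
    {"grip":0,"delta_pos":[0,0,-0.0095],"twist":0},
    {"grip":0,"delta_pos":[0,0,0],"twist":0},
    {"grip":0,"delta_pos":[0,0,0],"twist":0},
  ],
)

```text
clock: 2.87
position: [0.536, -0.1494, 0.008]
ee_rot: [0.497, 0.504, 0.496, -0.503]
contact_force: [-0.0, 0.1, 1.8]
width: 0.0
```

```bash
python3 - <<'E'
from h import *
c=cam('side'); save(c,'pics/side2.png',(290,180,450,300),5)
s=manip.get_state(); print(s['position'],s['contact_force'],proj(c,[s['position']]))
E
```

```text
[ 0.53629022 -0.14952206  0.00838668] [-0.0816932  -0.08758025  0.92767011] [[342.56064841 299.79526221]]
```

View pics/side2.png

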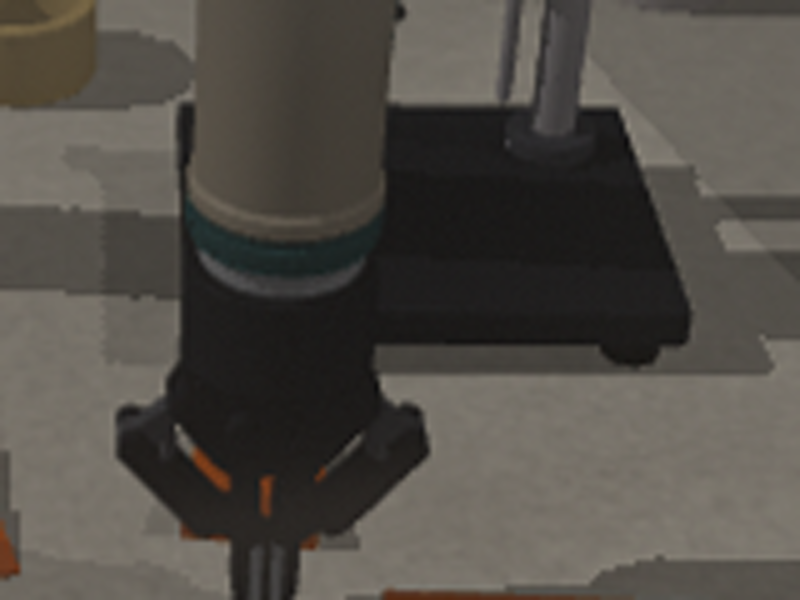

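Call:
step_arm(
  increments=[
    {"grip":0,"delta_pos":[0.003,0.015,0],"twist":0},
    {"grip":0,"delta_pos":[0,0.01,0],"twist":0},
    {"grip":0,"delta_pos":[0,0.005,0],"twist":0},
    {"grip":0,"delta_pos":[0,0.004,0],"twist":0},
    {"grip":0,"delta_pos":[0,0.004,0],"twist":0},
    {"grip":0,"delta_pos":[0,0.004,0],"twist":0},
    {"grip":0,"delta_pos":[0,0.004,0],"twist":0},
    {"grip":0,"delta_pos":[0,0.004,0],"twist":0},
    {"grip":0,"delta_pos":[0,0.004,0],"twist":0},
    {"grip":0,"delta_pos":[0,0.0,0],"twist":0},
  ],
)

```text
clock: 3.75
position: [0.5376, -0.0942, 0.0067]
ee_rot: [0.496, 0.503, 0.497, -0.503]
contact_force: [-0.2, -0.4, -0.5]
width: 0.0002
```

```bash
cat > look.py <<'E'
from h import *
import sys
s=manip.get_state(); print(s['position'].round(4),s['contact_force'].round(2))
c=cam('top')
for k in blobs(c,(3,150,60),(15,255,255),40):
    m=cv2.moments(k); ce=np.array((m['m10']/m['m00'],m['m01']/m['m00']))
    e=cv2.approxPolyDP(k,3,True).reshape(-1,2); print(ce.round(1),e.tolist(),ray(c,e,.004)[:,:2].round(3).tolist())
c['img']=cv2.convertScaleAbs(c['img'],alpha=1.8); save(c,sys.argv[1],(230,160,390,280),5)
E
python3 look.py pics/top3.png
```

```text
[ 0.5376 -0.0942  0.0067] [-0.22 -0.42 -0.47]
[338.5 233.5] [[337, 225], [334, 238], [342, 239]] [[0.539, -0.066], [0.508, -0.058], [0.505, -0.077]]
[314.3 223.2] [[306, 210], [302, 234], [322, 236], [326, 212]] [[0.576, 0.007], [0.519, 0.018], [0.513, -0.029], [0.57, -0.04]]
[391.8 169.5] [[371, 147], [375, 186], [400, 191], [404, 202], [411, 201], [404, 144]] [[0.725, -0.153], [0.63, -0.159], [0.616, -0.219], [0.59, -0.227], [0.592, -0.244], [0.731, -0.233]]
```

View pics/top3.png

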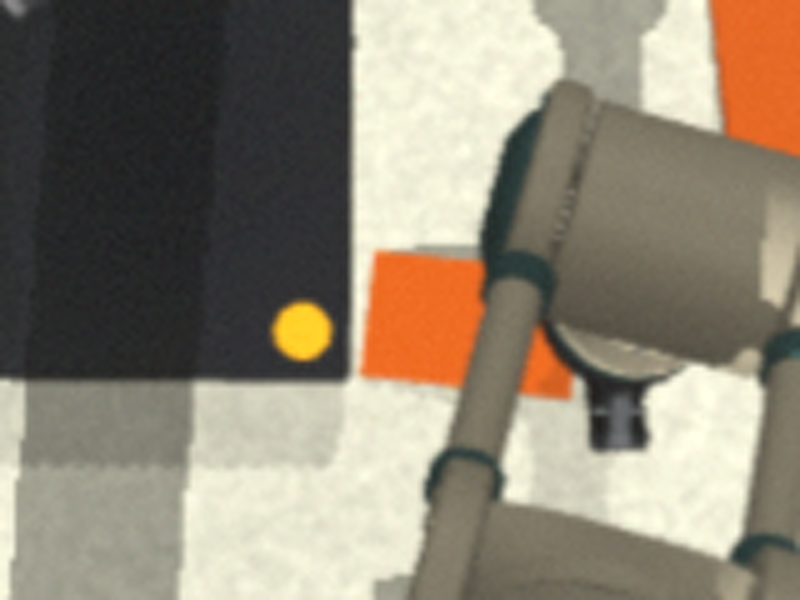

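The wedge follows the push and its yaw has dropped from 9° to about 6°. The edge runs (302,234)-(342,239) and the dot is at (290,226). Pushing a bit farther to the +x side will turn it square.

Call:
step_arm(
  increments=[
    {"grip":0,"delta_pos":[0,-0.004,0],"twist":0},
    {"grip":0,"delta_pos":[0.01,0,0],"twist":0},
    {"grip":0,"delta_pos":[0,0.004,0],"twist":0},
    {"grip":0,"delta_pos":[0,0.003,0],"twist":0},
    {"grip":0,"delta_pos":[0,0.003,0],"twist":0},
    {"grip":0,"delta_pos":[0,0.003,0],"twist":0},
    {"grip":0,"delta_pos":[0,0.003,0],"twist":0},
    {"grip":0,"delta_pos":[0,0.003,0],"twist":0},
    {"grip":0,"delta_pos":[0,0,0],"twist":0},
  ],
)

```text
clock: 4.55
position: [0.5476, -0.0792, 0.0068]
ee_rot: [-0.496, -0.503, -0.497, 0.503]
contact_force: [-0.2, 0.2, -0.4]
width: -0.0004
```

```bash
python3 look.py pics/top4.png
```

```text
[ 0.5476 -0.0792  0.0068] [-0.15  0.18 -0.39]
[330.8 232.1] [[329, 219], [324, 239], [337, 240], [338, 231]] [[0.553, -0.047], [0.506, -0.034], [0.503, -0.065], [0.524, -0.068]]
[307.2 225.9] [[300, 214], [300, 234], [296, 237], [311, 239], [317, 215]] [[0.567, 0.021], [0.519, 0.022], [0.513, 0.032], [0.507, -0.003], [0.564, -0.019]]
[392.6 170.1] [[371, 147], [375, 183], [391, 185], [396, 202], [411, 201], [404, 144]] [[0.725, -0.153], [0.637, -0.159], [0.631, -0.198], [0.59, -0.208], [0.592, -0.244], [0.731, -0.233]]
```

Call:
step_arm(
  increments=[
    {"grip":0,"delta_pos":[0,0.003,0],"twist":0},
    {"grip":0,"delta_pos":[0,0.003,0],"twist":0},
    {"grip":0,"delta_pos":[0,0.003,0],"twist":0},
    {"grip":0,"delta_pos":[0,0.002,0],"twist":0},
    {"grip":0,"delta_pos":[0,0,0],"twist":0},
  ],
)

```text
clock: 5.02
position: [0.5478, -0.0685, 0.0068]
ee_rot: [0.496, 0.503, 0.497, -0.503]
contact_force: [-0.8, -0.0, 0.7]
width: -0.0002
```

```bash
python3 look.py pics/top5.png
```

```text
[ 0.5478 -0.0685  0.0068] [-0.83 -0.01  0.65]
[326.  232.6] [[323, 219], [318, 240], [334, 240], [335, 232]] [[0.554, -0.033], [0.504, -0.02], [0.503, -0.058], [0.522, -0.06]]
[303.2 228.9] [[310, 216], [300, 217], [300, 234], [293, 236], [294, 241], [305, 241]] [[0.562, -0.002], [0.56, 0.021], [0.519, 0.022], [0.515, 0.039], [0.503, 0.037], [0.503, 0.011]]
[392.5 171.7] [[404, 144], [371, 147], [375, 184], [387, 186], [390, 203], [412, 200]] [[0.731, -0.233], [0.725, -0.153], [0.635, -0.159], [0.629, -0.188], [0.588, -0.194], [0.594, -0.247]]
```

View pics/top5.png

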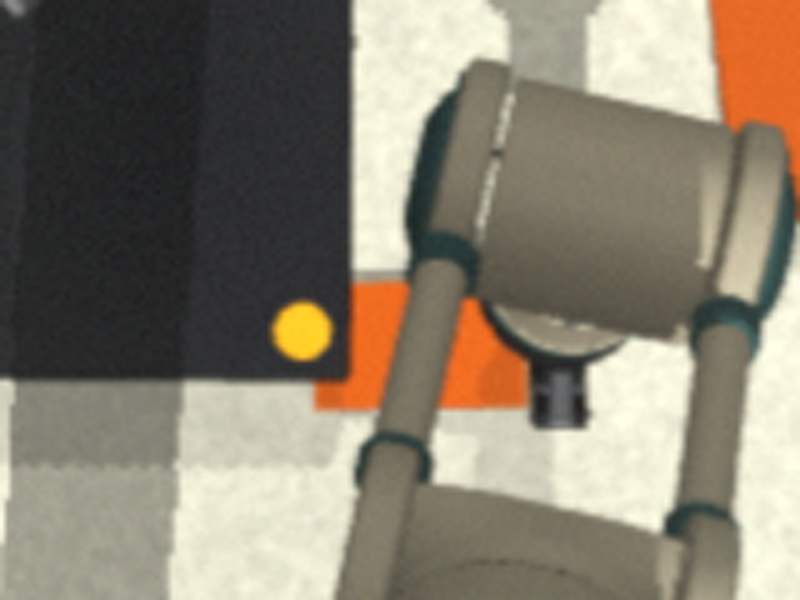

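The wedge's lower edge is now parallel to the world y axis (row 241 at both ends) and the wedge's centre is at x≈0.532. Next I'll centre the push and continue gently while watching the force.

Call:
step_arm(
  increments=[
    {"grip":0,"delta_pos":[0,-0.004,0],"twist":0},
    {"grip":0,"delta_pos":[-0.014,0,0],"twist":0},
    {"grip":0,"delta_pos":[0,0.004,0],"twist":0},
    {"grip":0,"delta_pos":[0,0.003,0],"twist":0},
    {"grip":0,"delta_pos":[0,0.003,0],"twist":0},
    {"grip":0,"delta_pos":[0,0.003,0],"twist":0},
    {"grip":0,"delta_pos":[0,0.003,0],"twist":0},
    {"grip":0,"delta_pos":[0,0.003,0],"twist":0},
    {"grip":0,"delta_pos":[0,0,0],"twist":0},
  ],
)

```text
clock: 5.82
position: [0.5341, -0.0533, 0.0068]
ee_rot: [0.497, 0.503, 0.497, -0.503]
contact_force: [-0.1, -0.4, -0.1]
width: -0.0004
```

```bash
python3 look.py pics/top6.png
```

```text
[ 0.5341 -0.0533  0.0068] [-0.12 -0.37 -0.08]
[317.9 235.1] [[314, 229], [312, 240], [328, 239]] [[0.53, -0.011], [0.505, -0.006], [0.506, -0.043]]
[296.7 232.4] [[302, 216], [300, 234], [287, 236], [287, 240], [300, 239]] [[0.562, 0.017], [0.519, 0.022], [0.515, 0.053], [0.506, 0.053], [0.508, 0.023]]
[391.4 174. ] [[404, 144], [371, 147], [380, 204], [412, 200]] [[0.731, -0.233], [0.725, -0.153], [0.586, -0.17], [0.594, -0.247]]
```

Call:
step_arm(
  increments=[
    {"grip":0,"delta_pos":[0,0.002,0],"twist":0},
    {"grip":0,"delta_pos":[0,0.002,0],"twist":0},
    {"grip":0,"delta_pos":[0,0.002,0],"twist":0},
    {"grip":0,"delta_pos":[0,0,0],"twist":0},
  ],
)

```text
clock: 6.2
position: [0.5339, -0.0477, 0.0068]
ee_rot: [0.496, 0.504, 0.497, -0.503]
contact_force: [-0.1, 0.3, -0.1]
width: -0.0002
```

Call:
step_arm(
  increments=[
    {"grip":0,"delta_pos":[0,0.002,0],"twist":0},
    {"grip":0,"delta_pos":[0,0.002,0],"twist":0},
    {"grip":0,"delta_pos":[0,0,0],"twist":0},
  ],
)

```text
clock: 6.45
position: [0.5338, -0.0437, 0.0068]
ee_rot: [0.496, 0.504, 0.497, -0.503]
contact_force: [0.3, -0.3, 0.5]
width: -0.0001
```

Call:
step_arm(
  increments=[
    {"grip":0,"delta_pos":[0,0.001,0],"twist":0},
    {"grip":0,"delta_pos":[0,0.001,0],"twist":0},
    {"grip":0,"delta_pos":[0,0,0],"twist":0},
  ],
)

```text
clock: 6.7
position: [0.5339, -0.0419, 0.0068]
ee_rot: [0.496, 0.504, 0.496, -0.503]
contact_force: [0.4, -0.1, -0.3]
width: 0.0002
```

Call:
step_arm(
  increments=[
    {"grip":0,"delta_pos":[0,0.001,0],"twist":0},
    {"grip":0,"delta_pos":[0,0.001,0],"twist":0},
    {"grip":0,"delta_pos":[0,0,0],"twist":0},
  ],
)

```text
clock: 6.95
position: [0.5339, -0.0399, 0.0068]
ee_rot: [0.496, 0.504, 0.496, -0.504]
contact_force: [0.4, -0.3, 0.1]
width: 0.0002
```

Call:
step_arm(
  increments=[
    {"grip":0,"delta_pos":[0,0.001,0],"twist":0},
    {"grip":0,"delta_pos":[0,0.001,0],"twist":0},
    {"grip":0,"delta_pos":[0,0,0],"twist":0},
  ],
)

```text
clock: 7.2
position: [0.5339, -0.0379, 0.0068]
ee_rot: [0.496, 0.504, 0.496, -0.503]
contact_force: [-1.0, -0.9, -1.2]
width: 0.0003
```

Call:
step_arm(
  increments=[
    {"grip":0,"delta_pos":[0,0.001,0],"twist":0},
    {"grip":0,"delta_pos":[0,0.001,0],"twist":0},
    {"grip":0,"delta_pos":[0,0,0],"twist":0},
  ],
)

```text
clock: 7.45
position: [0.5339, -0.0358, 0.0068]
ee_rot: [0.496, 0.504, 0.496, -0.503]
contact_force: [-0.3, 0.6, 0.4]
width: 0.0002
```

Call:
step_arm(
  increments=[
    {"grip":0,"delta_pos":[0,0.001,0],"twist":0},
    {"grip":0,"delta_pos":[0,0.001,0],"twist":0},
    {"grip":0,"delta_pos":[0,0,0],"twist":0},
  ],
)

```text
clock: 7.7
position: [0.5339, -0.0338, 0.0068]
ee_rot: [0.496, 0.504, 0.496, -0.503]
contact_force: [0.4, 0.6, -0.6]
width: -0.0003
```

Call:
step_arm(
  increments=[
    {"grip":0,"delta_pos":[0,0.001,0],"twist":0},
    {"grip":0,"delta_pos":[0,0.001,0],"twist":0},
    {"grip":0,"delta_pos":[0,0,0],"twist":0},
  ],
)

```text
clock: 7.95
position: [0.5339, -0.0318, 0.0068]
ee_rot: [0.496, 0.504, 0.496, -0.503]
contact_force: [0.8, -0.7, -0.6]
width: 0.0002
```

Call:
step_arm(
  increments=[
    {"grip":0,"delta_pos":[0,0.001,0],"twist":0},
    {"grip":0,"delta_pos":[0,0.001,0],"twist":0},
    {"grip":0,"delta_pos":[0,0,0],"twist":0},
  ],
)

```text
clock: 8.2
position: [0.5339, -0.0298, 0.0068]
ee_rot: [0.496, 0.504, 0.496, -0.503]
contact_force: [-0.2, -0.2, -0.2]
width: 0.0004
```

Call:
step_arm(
  increments=[
    {"grip":0,"delta_pos":[0,0.001,0],"twist":0},
    {"grip":0,"delta_pos":[0,0,0],"twist":0},
  ],
)

```text
clock: 8.37
position: [0.5339, -0.0289, 0.0068]
ee_rot: [0.496, 0.504, 0.496, -0.503]
contact_force: [0.6, -0.2, 0.2]
width: 0.0
```

```bash
python3 look.py pics/top7.png
```

```text
[ 0.5339 -0.0289  0.0068] [ 0.6  -0.21  0.21]
[361.6 291.7] [[361, 269], [357, 271], [353, 309], [372, 302]] [[0.433, -0.119], [0.429, -0.11], [0.34, -0.098], [0.355, -0.143]]
[306.  235.8] [[300, 231], [298, 240], [318, 240], [308, 231]] [[0.527, 0.022], [0.505, 0.027], [0.504, -0.02], [0.526, 0.003]]
[391.2 174.3] [[404, 144], [371, 147], [377, 204], [412, 200]] [[0.731, -0.233], [0.725, -0.153], [0.586, -0.162], [0.594, -0.247]]
```

Call:
step_arm(
  increments=[
    {"grip":0,"delta_pos":[0,0.001,0],"twist":0},
    {"grip":0,"delta_pos":[0,0.001,0],"twist":0},
    {"grip":0,"delta_pos":[0,0,0],"twist":0},
  ],
)

```text
clock: 8.67
position: [0.534, -0.027, 0.0069]
ee_rot: [-0.497, -0.503, -0.496, 0.503]
contact_force: [0.2, -0.3, -0.1]
width: 0.0001
```

Call:
step_arm(
  increments=[
    {"grip":0,"delta_pos":[0,0.001,0],"twist":0},
    {"grip":0,"delta_pos":[0,0,0],"twist":0},
  ],
)

```text
clock: 8.83
position: [0.534, -0.0264, 0.0068]
ee_rot: [-0.497, -0.503, -0.496, 0.504]
contact_force: [0.1, -2.9, -1.2]
width: 0.0003
```

The push force is rising, so I'm taking smaller steps.

Call:
step_arm(
  increments=[
    {"grip":0,"delta_pos":[0,0.0004,0],"twist":0},
    {"grip":0,"delta_pos":[0,0,0],"twist":0},
  ],
)

```text
clock: 9.0
position: [0.534, -0.0262, 0.0069]
ee_rot: [-0.497, -0.503, -0.496, 0.504]
contact_force: [-0.8, -4.4, -1.0]
width: -0.0
```

```bash
python3 - <<'E'
from h import *
F=[]
for i in range(6): manip.get_image('side'); s=manip.get_state(); F.append(s['contact_force'])
print(np.mean(F,0).round(2),np.std(F,0).round(2),s['position'].round(4))
E
```

```text
[ 0.23 -4.73 -0.74] [0.31 0.41 0.26] [ 0.534  -0.026   0.0068]
```

The push settles at about 4.7 N, so the wedge is snug. Now I'll back off, lift and go over the dot.

Call:
step_arm(
  increments=[
    {"grip":0,"delta_pos":[0,-0.002,0],"twist":0},
    {"grip":0,"delta_pos":[0,-0.008,0],"twist":0},
    {"grip":0,"delta_pos":[0,-0.015,0],"twist":0},
    {"grip":0,"delta_pos":[0,0,0.035],"twist":0},
    {"grip":0,"delta_pos":[0,0,0.035],"twist":0},
    {"grip":0,"delta_pos":[0,0,0.02],"twist":0},
    {"grip":0,"delta_pos":[0,-0.04,0],"twist":0},
    {"grip":0,"delta_pos":[0,-0.04,0],"twist":0},
    {"grip":0,"delta_pos":[0,-0.04,0],"twist":0},
    {"grip":0,"delta_pos":[0,0,0],"twist":0},
  ],
)

```text
clock: 10.13
position: [0.5352, -0.1773, 0.0974]
ee_rot: [-0.497, -0.504, -0.493, 0.505]
contact_force: [0.8, 1.0, 0.8]
width: -0.0001
```

```bash
python3 look.py pics/top8.png; python3 - <<'E'
from h import *
c=cam('top')
for k in blobs(c,(16,130,120),(30,255,255),15):
    m=cv2.moments(k); ce=(m['m10']/m['m00'],m['m01']/m['m00']); print('dot',np.round(ce,1),ray(c,[ce],.038).round(4))
E
```

```text
[ 0.5352 -0.1773  0.0974] [0.83 1.02 0.79]
[329.1 296.1] [[356, 271], [305, 288], [316, 321], [344, 312], [342, 304]] [[0.429, -0.107], [0.392, 0.014], [0.314, -0.01], [0.333, -0.077], [0.352, -0.072]]
[304.  229.9] [[316, 216], [300, 216], [300, 234], [275, 236], [276, 240], [316, 240]] [[0.561, -0.017], [0.562, 0.021], [0.519, 0.022], [0.516, 0.081], [0.507, 0.079], [0.504, -0.015]]
[386.4 163. ] [[404, 144], [371, 147], [378, 204], [388, 174], [402, 163], [407, 165]] [[0.731, -0.233], [0.725, -0.153], [0.586, -0.165], [0.658, -0.191], [0.684, -0.226], [0.679, -0.238]]
dot [290.1 225.8] [[0.5365 0.0441 0.038 ]]
```

View pics/top8.png

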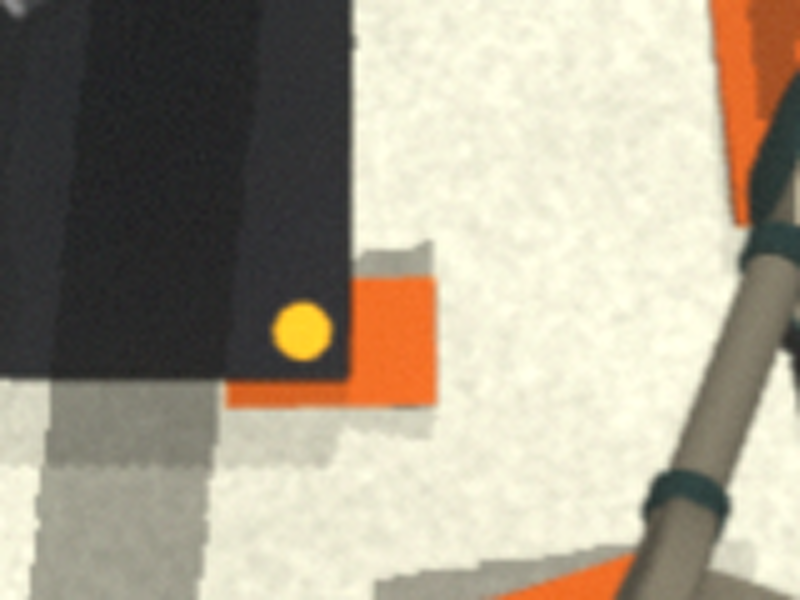

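The wedge lies square under the corner (back edge at column ≈316, rows 216–240), and the dot hasn't moved. Now the press.

Call:
step_arm(
  increments=[
    {"grip":0,"delta_pos":[0.002,0.04,0],"twist":0},
    {"grip":0,"delta_pos":[0,0.04,0],"twist":0},
    {"grip":0,"delta_pos":[0,0.04,0],"twist":0},
    {"grip":0,"delta_pos":[0,0.04,0],"twist":0},
    {"grip":0,"delta_pos":[0,0.04,0],"twist":0},
    {"grip":0,"delta_pos":[0,0.014,0],"twist":0},
    {"grip":0,"delta_pos":[0,0,-0.02],"twist":0},
    {"grip":0,"delta_pos":[0,0,-0.02],"twist":0},
    {"grip":0,"delta_pos":[0,0,-0.01],"twist":0},
    {"grip":0,"delta_pos":[0,0,0],"twist":0},
  ],
)

```text
clock: 11.07
position: [0.5331, 0.0448, 0.0446]
ee_rot: [-0.495, -0.502, -0.499, 0.504]
contact_force: [-0.3, -0.6, -1.1]
width: -0.0002
```

Call:
step_arm(
  increments=[
    {"grip":0,"delta_pos":[0,0,0],"twist":0},
    {"grip":0,"delta_pos":[0,0,0],"twist":0},
  ],
)

```text
clock: 11.23
position: [0.5364, 0.0435, 0.0475]
ee_rot: [0.497, 0.504, 0.496, -0.503]
contact_force: [0.5, 0.4, -0.4]
width: -0.0001
```

Call:
step_arm(
  increments=[
    {"grip":0,"delta_pos":[0,0.0005,-0.003],"twist":0},
    {"grip":0,"delta_pos":[0,0,-0.002],"twist":0},
    {"grip":0,"delta_pos":[0,0,-0.002],"twist":0},
    {"grip":0,"delta_pos":[0,0,-0.001],"twist":0},
    {"grip":0,"delta_pos":[0,0,-0.0005],"twist":0},
    {"grip":0,"delta_pos":[0,0,0],"twist":0},
  ],
)

```text
clock: 11.73
position: [0.5359, 0.0438, 0.0383]
ee_rot: [-0.496, -0.504, -0.496, 0.504]
contact_force: [-0.5, 0.7, 0.1]
width: 0.0001
```

Call:
step_arm(
  increments=[
    {"grip":0,"delta_pos":[0,0,-0.0005],"twist":0},
    {"grip":0,"delta_pos":[0,0,-0.0005],"twist":0},
    {"grip":0,"delta_pos":[0,0,0],"twist":0},
  ],
)

```text
clock: 11.98
position: [0.536, 0.0438, 0.038]
ee_rot: [0.497, 0.504, 0.496, -0.503]
contact_force: [-1.9, -0.3, 4.6]
width: -0.0002
```

Call:
step_arm(
  increments=[
    {"grip":0,"delta_pos":[0,0,-0.0005],"twist":0},
    {"grip":0,"delta_pos":[0,0,-0.0005],"twist":0},
    {"grip":0,"delta_pos":[0,0,0],"twist":0},
  ],
)

```text
clock: 12.23
position: [0.536, 0.0438, 0.0379]
ee_rot: [0.497, 0.504, 0.496, -0.503]
contact_force: [-3.5, -0.8, 11.9]
width: 0.0001
```

Call:
step_arm(
  increments=[
    {"grip":0,"delta_pos":[0,0,-0.0003],"twist":0},
    {"grip":0,"delta_pos":[0,0,0],"twist":0},
    {"grip":0,"delta_pos":[0,0,0],"twist":0},
  ],
)

```text
clock: 12.48
position: [0.536, 0.0438, 0.0379]
ee_rot: [0.497, 0.504, 0.496, -0.503]
contact_force: [-3.5, -0.3, 12.5]
width: 0.0003
```

Call:
step_arm(
  increments=[
    {"grip":0,"delta_pos":[-0.0003,0,-0.0005],"twist":0},
    {"grip":0,"delta_pos":[0,0,0],"twist":0},
    {"grip":0,"delta_pos":[0,0,0],"twist":0},
  ],
)

```text
clock: 12.73
position: [0.536, 0.0438, 0.0378]
ee_rot: [0.497, 0.504, 0.496, -0.503]
contact_force: [-4.0, -0.4, 16.9]
width: -0.0002
```

```bash
python3 - <<'E'
from h import *
F=[]
for i in range(12):
    c=cam('side'); s=manip.get_state(); F.append(np.r_[s['contact_force'],s['position']])
F=np.array(F); print(F[:6].mean(0).round(4),F[6:].mean(0).round(4),s['clock'])
c['img']=cv2.convertScaleAbs(c['img'],alpha=1.8); save(c,'pics/side9.png',(230,120,470,300),3.3)
E
python3 look.py pics/top9.png
```

```text
[-3.7647 -0.0432 15.6996  0.536   0.0438  0.0378] [-4.1071 -0.3078 15.6425  0.536   0.0438  0.0378] 13.3333
[0.536  0.0438 0.0378] [-4.21 -0.45 15.24]
[341.6 294.9] [[361, 269], [317, 284], [316, 321], [372, 302]] [[0.433, -0.119], [0.401, -0.015], [0.314, -0.01], [0.355, -0.143]]
[302.  237.2] [[305, 233], [296, 240], [306, 240]] [[0.522, 0.01], [0.505, 0.032], [0.505, 0.009]]
[391.3 174.3] [[404, 144], [371, 147], [378, 204], [412, 200]] [[0.731, -0.233], [0.725, -0.153], [0.586, -0.165], [0.594, -0.247]]
```

View pics/side9.png

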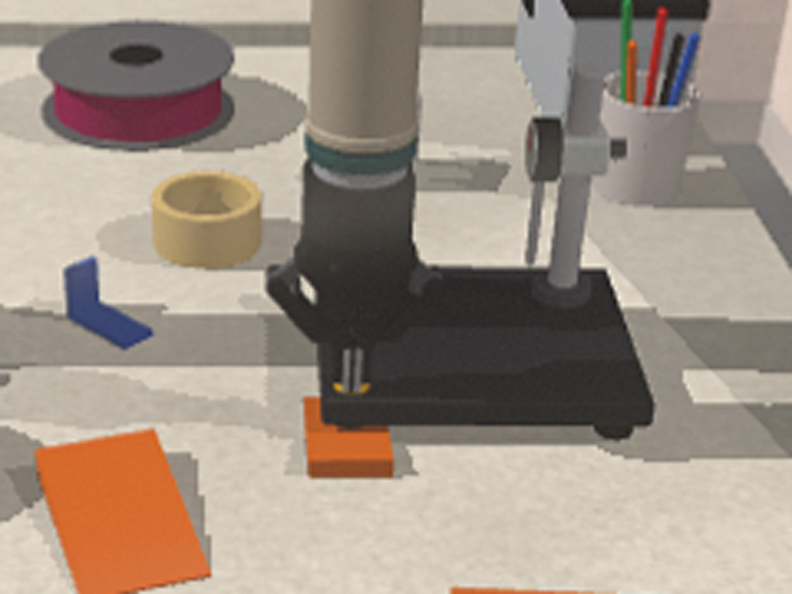

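The picture shows the fingers on the dot at crop position (350,385), the wedge under the foot, the plate level and the bystanders in their places. The press holds steady at 15.6 N with z constant at 0.0378, so I'm handing in.

```bash
python3 -c "
from rig import manip
print(manip.sign_off()); s=manip.get_state(); print(s['clock'],s['contact_force'],s['position'])"
```

```text
the job is handed in; nothing more can be done
None
the job is handed in; nothing more can be done
```

I pushed the 100 x 60 mm orange wedge, thin end first, under the short foot until it was snug, then pressed on the yellow dot and handed in at about 13.4 s while still pressing. I only pushed the wedge, with the fingers shut, and straightened it from about 9° off to parallel with world y (the stand is turned about 1°).

- **Snug fit:** the push force rose from nearly 0 to a steady 4.7 N, and I stopped there. After I backed off, the wedge lay square under the foot. Its centre line is about 4 mm off the foot's centre.
- **Press:** about 15.6 N down on the dot. The height stayed at 37.8–38.0 mm from first contact to full press, so the corner did not sink.
- **Stand position:** before the press, the dot was within 1 mm of where it started. The bystanders look unmoved in the final side picture where it shows them (tape and bracket); I did not measure any of them.
- **Not ideal:** a sideways force of about 4 N stayed on the fingers during the press. A small correction did not remove it, but the measured finger position stayed put. I did not measure the plate's tilt separately; that it is level rests on the constant press height and the picture.

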